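Draw the halves of a shear box into line with a taper pin and lock them

ROBOT

A 6-joint arm with a two-finger parallel gripper is mounted at the origin on a cart in front of the work surface, level with it; the furniture and walls round the work are solid. World frame = base frame: x ahead of the robot, y to its left, z up, the work surface at z = 0. Lengths are in mm, angles in rad, forces in N, time in s.
With the tool pointing down it reaches from about 350 to 975 mm from the base axis. Payload 7.1 kg.
Tool frame: the origin (TCP) lies on the front face of the gripper's body, between the roots of the fingers; the fingertips stand 80 mm ahead of it and the grasp point (between the pads) lies 61 mm ahead of it (env.tips_ahead is the distance from the TCP to the fingertips, in mm); z points along the fingers, y is the line along which they close (so a half turn about z gives the same grasp; the last joint's range is limited). The gripper opens to 88 mm and grips with 3 to 60 N. Pads are 20 mm wide; open, the fingers measure 115 mm over their backs; the gripper's body (75 mm by 178 mm) begins 61 mm behind the grasp point.
Start: joints at [1.12, 0.423, 1.63, -0, 1.089, -0.019], TCP at [261.534, 567.631, 302.675] pointing down, gripper open.
Joint ranges: [-3, 3], [-0.9, 2.11], [0.09, 2.58], [-1.31, 4.45], [0.11, 2.69], [-2.54, 2.54]. Speed limits (rad/s): [2.39, 2.39, 3.01, 3.14, 3.14, 3.14].

INTERFACE

Orientations are given as a unit quaternion [x, y, z, w].
In Python, from station import env, set_gripper, viewer, workorder gives the robot as it stands. Calls block until the motion is done:
- env.reach(position, orientation): joint-space move of the TCP to a pose.
- env.move_l(position, rot=None, rate=150, f_stop=None): straight line of the TCP; rot=None keeps the orientation; rate is the mean speed in mm/s. With f_stop (N) it stops when the force on the tool has changed by that much, and returns True; else False.
- env.move_joints(angles): joint-space move.
- set_gripper(opening): finger opening in mm; the grip force is fixed at half the most; returns when the fingers have stopped.
- env.hold(seconds).
- env.ik(position, orientation): joint angles nearest the present ones, or None.
- env.read_state(): the state.
- viewer.camera(name): name is "side" or "top"; returns the picture (420x560x3 uint8, blue, green, red); there is no depth.
- viewer.camera_params(name): a dict with "fx", "fy", "cx", "cy" (pixels), "pose" (4x4, takes a point from camera to world coordinates). Camera axes: x right, y up, looking along -z (the intrinsics and any distortion apply to the point x, -y, -z); pixel columns grow to the right and rows downward; lengths in mm; the calibration is good to about 2 mm. A picture is of the moment at which its call begins. camera_params takes no time and is no camera call.
A pose or a line that the arm cannot do raises env.IKError and nothing moves.
- workorder.sign_off(): hands the job in; it is judged then, once.
The state is a dict: "time_s": time; "qpos": joint angles; "dq": joint speeds; "tau": joint torques, N m; "tool_pos": TCP position; "orientation": TCP orientation; "force": force on the tool from outside, world axes, zero at the start; "wrist_torque": the same for the moment, N m; "width": finger opening in mm; "grip_force": force on a finger pad.
Only numpy, scipy, OpenCV 4.12 (cv2) and the standard library are available. Lean on these libraries where they do the work, as an engineer would, in place of code of your own. Each camera call takes 0.05 s, during which the arm holds its last target. There are 200 camera calls.

TASK

After a shear test the upper half of the shear box is left pushed out of line with the lower half. Drive the taper pin down through one of the two pin holes of the upper half into the lower half, feeling your way, so that the pin itself draws the halves into line, until its head sits on the box; then put the plain pin fully home in the other hole. Never press or pry hard on a pin (25 N is plenty), let go of both, and leave the other things alone.

Things in the scene. Friction and masses are not known exactly. Their poses are not given: they have to be found in the camera images.
- shear_box: Aluminium tub 190x142 mm, 38 high, fixed to the bench; in it a steel shear box of two halves, 120x110 mm, with a 60 mm square opening: lower half z 8 to 40 mm, upper half z 40 to 60. Origin: centre of the tub's underside; x along its length (shear direction) towards the upper half's swan-neck bar, z up. The lower half is clamped, but up to 6 mm off the tub's centre in x and y: not measured.
- hole_a (a point): Nominal centre of the lower half's pin hole at x, y = +42, +36 mm of shear_box, at the height of the box's top face (60 mm over the bench); axes as shear_box. Carried by the tub: the real lower hole is up to 6 mm off in x and in y, the same shift for both holes. Vertical hole, 14 mm diameter, 20 mm through the upper half, 32 mm on through the lower.
- hole_b (a point): The same for the pin hole at x, y = -42, -36 mm of shear_box: 14 mm diameter, same depth, same unmeasured shift. (On the other diagonal, at +42, -36 and -42, +36 mm, the upper half carries screw heads 11 mm wide and 5 mm high: no holes.)
- upper_half (a joint): How far the upper half stands displaced on the lower half along +x of shear_box, in m: 0 = in line (holes coaxial); starts at 7.2 to 8.4 mm; its holes then lie that much towards +x of the lower ones. It slides along x only (cannot turn or lift) against about 10 N of friction and stays where it is left. Greased bores, friction coefficient about 0.3.
- taper_pin: Steel taper pin, 90 to 140 g, 86 mm long, upright in the stand. Origin: centre of its tip, z up to the head. Tip 5 mm diameter, edge just broken, widening evenly to 13.3 mm at 26 mm, then parallel to 50 mm; above it a round head 20 mm across, 36 mm tall, grooved round at 6 to 11 mm up. The head's underside stops on the box's top face: fully home, the tip is 50 mm below that face.
- plain_pin: Steel locking pin, 90 g, 87 mm long, upright in the stand. Origin: centre of its tip, z up. 12 mm diameter over 50 mm, foot chamfered to 8 mm over the last 3 mm; then a round collar 20 mm across, 6 mm thick, and on it a square grip 14x14 mm, 31 mm tall, faces along the pin's x and y. Fully home, the collar lies on the box's top face and the tip is 50 mm below it.
- pin_stand: Fixed light wooden block 56x112x74 mm, origin at the centre of its underside, with two 15 mm holes at y = +30 and -30 mm in which the pins stand upright, head or collar resting on its top (74 mm up); which pin is where varies. Pull the pins straight up.
- cutting_ring: Bystander: steel cutting ring 64 mm across, 20 mm high, origin at its underside. Leave it.
- weight: Bystander: brass calibration weight 29 mm across, 38 mm high, origin at its underside. Leave it.
- tin: Bystander: aluminium moisture tin 63 mm across, 41 mm high, origin at its underside. Leave it.

How it is judged:
By the outcome, as a careful person would: the job done as asked, in the order asked, and still so for the second after the job is handed in, with the robot touching nothing.
It also fails if it takes over 72 s, if anything falls off the work surface, if the arm or the gripper's body presses on something with over 40 N, if the wrist force passes 120 N, or if a joint passes its speed limit or range.

## Working session

There is one attempt and no reset: what is moved stays moved. The work goes in short steps, each a Python script; the robot and the scene stay as the last script left them, time stands still between calls to the robot, and variables do not carry over. Pictures are saved under pics/ and viewed, at most 10 in all, crops included, and the job is handed in when it is done.

```bash
ls; mkdir -p pics; python3 - <<'E'
from station import env, viewer
import cv2, numpy as np
for n in("top","side"):
    im=viewer.camera(n); cv2.imwrite(f"pics/{n}0.png",im)
    p=viewer.camera_params(n); print({k:(np.round(v,3).tolist() if hasattr(v,'shape') else v) for k,v in p.items()})
s=env.read_state();print(s)
E
```

```text
pics
{'fx': 438.0408640190195, 'fy': 438.0408640190195, 'cx': 281.2831539768979, 'cy': 208.90824161558757, 'pose': [[0.006, 0.988, -0.156, 344.963], [-1.0, 0.01, 0.025, 227.691], [0.026, 0.156, 0.987, 901.015], [0.0, 0.0, 0.0, 1.0]]}
{'fx': 409.07912815545814, 'fy': 409.07912815545814, 'cx': 274.65117782146376, 'cy': 213.3337792186864, 'pose': [[0.895, 0.254, -0.366, 158.311], [-0.445, 0.547, -0.709, -384.7], [0.02, 0.798, 0.603, 585.56], [0.0, 0.0, 0.0, 1.0]]}
{'time_s': 0.1, 'qpos': array([ 1.12001699e+00,  4.23740732e-01,  1.63056765e+00,  1.57004023e-06,
        1.08858011e+00, -1.89867820e-02]), 'dq': array([-0.00223955, -0.0021078 ,  0.00109304, -0.00033091, -0.00067468,
       -0.00026199]), 'tau': array([ 5.55066742e-05, -5.45616174e+01, -2.74325430e+01,  6.44264510e-02,
        1.89202290e-02, -2.44107804e-05]), 'tool_pos': array([261.37116692, 567.31969837, 302.01219005]), 'orientation': array([ 2.14223295e-01,  9.76784500e-01, -6.29966648e-04, -1.51465956e-04]), 'force': array([-0.30911551, -0.3737033 ,  0.34958388]), 'wrist_torque': array([-0.03910333,  0.00358893,  0.04767513]), 'grip_force': 0.0, 'width': 87.08241610021494}
```

View pics/top0.png

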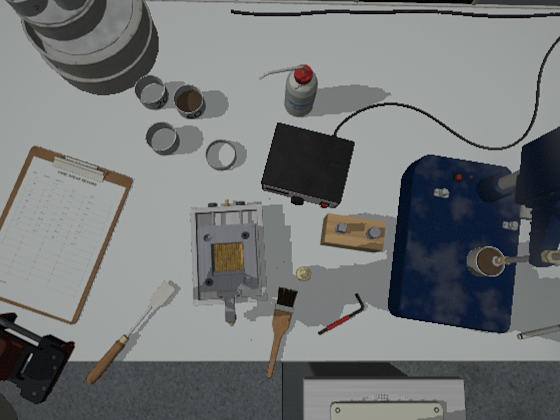

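View pics/side0.png

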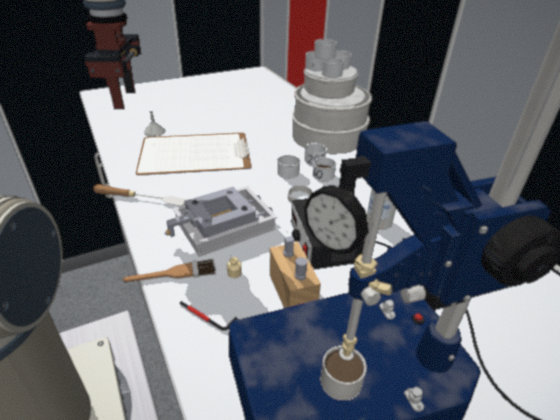

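The top view shows the shear box at about (228,253), with its swan-neck pointing down (world -x) to (230,320). The pin stand is at (353,232) with pins at (341,227) and (375,232), and the weight is at (303,272). I'll enlarge both views.

```bash
python3 - <<'E'
import cv2, numpy as np
a=cv2.imread("pics/top0.png")[190:340,180:400]; cv2.imwrite("pics/c1.png",cv2.resize(a,None,fx=3.6,fy=3.6,interpolation=cv2.INTER_CUBIC))
a=cv2.imread("pics/side0.png")[175:315,155:345]; cv2.imwrite("pics/c2.png",cv2.resize(a,None,fx=4,fy=4,interpolation=cv2.INTER_CUBIC))
E
```

```text
(no output)
```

View pics/c1.png

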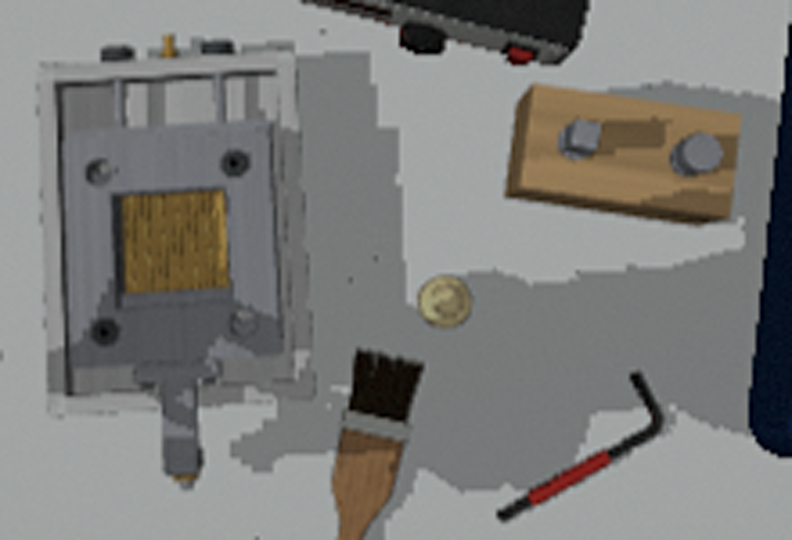

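View pics/c2.png

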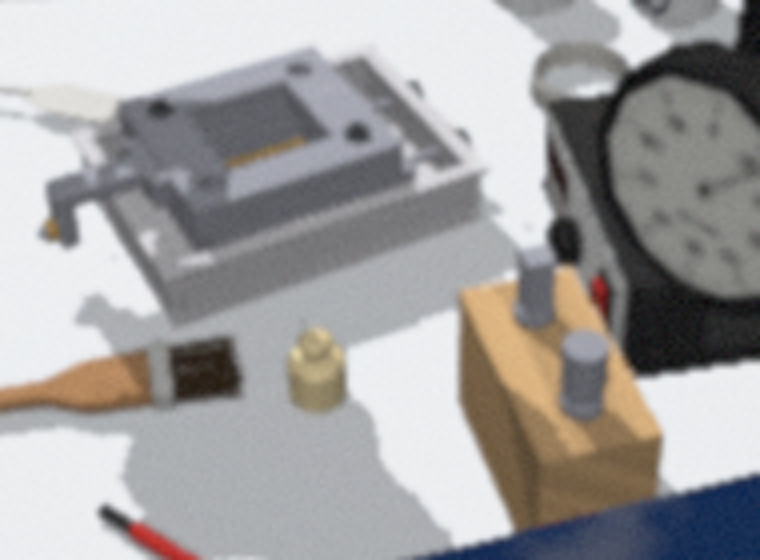

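c1 shows the screw heads (dark) at (235,162) and (104,330), and the pin holes at (98,172) = b and (244,322) = a. In the stand, the square plain pin is at (587,136) and the round taper pin at (702,152). c2 confirms this, with the head tops at (537,254) and (584,346).

```bash
cat > h.py <<'E'
import numpy as np, cv2
from station import env, set_gripper, viewer
def ray(n,uv):
    p=viewer.camera_params(n); T=np.array(p["pose"])
    d=T[:3,:3]@np.array([(uv[0]-p["cx"])/p["fx"],-(uv[1]-p["cy"])/p["fy"],-1.])
    return T[:3,3],d
def plane(n,uv,z):
    o,d=ray(n,uv); return o+d*(z-o[2])/d[2]
def tri(a,b):
    o1,d1=ray("top",a);o2,d2=ray("side",b)
    s=np.linalg.lstsq(np.c_[d1,-d2],o2-o1,rcond=None)[0]
    p,q=o1+d1*s[0],o2+d2*s[1]; return (p+q)/2,np.linalg.norm(p-q)
c1=lambda u,v:((u+.5)/3.6-.5+180,(v+.5)/3.6-.5+190)
c2=lambda u,v:((u+.5)/4-.5+155,(v+.5)/4-.5+175)
E
python3 - <<'E'
from h import *
np.set_printoptions(precision=1,suppress=True)
T={"taper110":((702,152),(584,346)),"plain111":((587,136),(537,254)),"scr+42-36_65":((104,330),(160,107)),"scr-42+36_65":((235,162),(358,131)),
"hole_a60":((244,322),(205,181)),"hole_b60":((98,172),(298,69)),"standLtop74":((530,85),(577,268)),"standRtop":((741,113),(659,435)),"standBL":((511,192),(462,295))}
for k,(a,b) in T.items():
    p,g=tri(c1(*a),c2(*b)); z=float(''.join(c for c in k[-3:] if c.isdigit()) or 74)
    print(k,p,round(g,1),"plane top",plane("top",c1(*a),z)[:2],"side",plane("side",c2(*b),z)[:2])
# tub rim corners z38
for a in [(40,62),(294,48),(312,398),(52,412)]: print("rim",plane("top",c1(*a),38))
print("navy",tri((390,312),(232,347)),"dial",tri((342,206),c2(628,360)),tri((354,152),(368,187)))
for z in (0,100,150): print(z,plane("top",(342,206),z),plane("top",(262,188),z))
E
```

```text
taper110 [428.4  37.5 110. ] 1.6 plane top [429.1  37.2] side [427.6  37.7]
plain111 [436.4  96.  112.2] 0.2 plane top [436.7  95.7] side [437.   97.3]
scr+42-36_65 [337.1 342.9  62.7] 2.0 plane top [338.1 342.3] side [335.4 340.1]
scr-42+36_65 [426.  276.2  63.5] 1.3 plane top [426.5 275.9] side [424.5 274.4]
hole_a60 [340.  270.5  61.9] 5.5 plane top [342.6 269.8] side [338.  273.6]
hole_b60 [420.1 349.   60.7] 1.8 plane top [421.  348.8] side [419.5 350.2]
standLtop74 [469.8 118.7  73.3] 3.6 plane top [468.  119.5] side [471.2 117.7]
standRtop [452.1   8.   74.3] 4.0 plane top [454.    7.1] side [450.2   8.7]
standBL [413.4 128.8  69.4] 4.3 plane top [411.  130.2] side [413.2 123.7]
rim [483.5 385.8  38. ]
rim [492.8 245.9  38. ]
rim [302.5 233.8  38. ]
rim [294.6 372.3  38. ]
navy (array([280.9,  -9.9,  23.5]), np.float64(1.499929159144156)) dial (array([486.2,  85. ,  36.5]), np.float64(5.048509682135201)) (array([567.3,  80.9, 190.3]), np.float64(25.874283592837862))
0 [494.6  77.9   0. ] [531.2 245.7   0. ]
100 [478.   94.5 100. ] [510.5 243.7 100. ]
150 [469.7 102.9 150. ] [500.2 242.7 150. ]
```

```bash
cat >> h.py <<'E'
from scipy.spatial.transform import Rotation as Ro
def quat(psi):  # tool down, closing axis at world angle psi
    y=np.array([np.cos(psi),np.sin(psi),0]);z=np.array([0,0,-1.]);return Ro.from_matrix(np.c_[np.cross(y,z),y,z]).as_quat()
YAW=np.deg2rad(-176.2); ex=np.array([np.cos(YAW),np.sin(YAW),0]); ey=np.array([-ex[1],ex[0],0])
C=np.array([381.6,309.6,0]); UA=C+42*ex+36*ey; UB=C-42*ex-36*ey
TAP=np.array([428.4,37.5,0]); PL=np.array([436.6,96.2,0])
E
python3 - <<'E'
from h import *
np.set_printoptions(precision=2,suppress=True)
print("dial top",tri((265,182),(292,200)),tri((345,195),c2(612,135)))
print(UA,UB,Ro.from_quat(env.read_state()["orientation"]).as_matrix()[:,1])
st=np.arctan2(110.7,17.7)
for nm,p,psis in (("tap",TAP,(YAW,YAW+np.pi)),("pl",PL,(st,st+np.pi)),("UA",UA,(YAW,YAW+np.pi,st,st+np.pi)),("UB",UB,(YAW,YAW+np.pi,st,st+np.pi))):
    for s in psis:
        for z in (98+61,250): print(nm,round(s,2),z,env.ik(np.r_[p[:2],z],quat(s)))
E
```

```text
dial top (array([524.59, 239.43,  77.72]), np.float64(4.87907228099181)) (array([481.24, 101.87, 161.75]), np.float64(12.294262237412855))
[342.08 270.9    0.  ] [421.12 348.3    0.  ] [ 0.42  0.91 -0.  ]
tap -3.08 159 None
tap -3.08 250 None
tap 0.07 159 [ 0.06  0.4   2.14 -0.    0.6  -0.01]
tap 0.07 250 [ 0.06  0.22  2.09 -0.    0.84 -0.01]
pl 1.41 159 [ 0.19  0.41  2.1  -0.    0.62 -1.22]
pl 1.41 250 [ 0.19  0.24  2.05 -0.    0.85 -1.22]
pl 4.55 159 [ 0.19  0.41  2.1  -0.    0.62  1.92]
pl 4.55 250 [ 0.19  0.24  2.05 -0.    0.85  1.92]
UA -3.08 159 None
UA -3.08 250 None
UA 0.07 159 [ 0.64  0.4   2.13 -0.    0.61  0.58]
UA 0.07 250 [ 0.64  0.23  2.07 -0.    0.84  0.58]
UA 1.41 159 [ 0.64  0.4   2.13 -0.    0.61 -0.77]
UA 1.41 250 [ 0.64  0.23  2.07 -0.    0.84 -0.77]
UA 4.55 159 [ 0.64  0.4   2.13 -0.    0.61  2.37]
UA 4.55 250 [ 0.64  0.23  2.07 -0.    0.84  2.37]
UB -3.08 159 [ 0.67  0.52  1.89 -0.    0.73 -2.54]
UB -3.08 250 [ 0.67  0.38  1.84 -0.    0.92 -2.54]
UB 0.07 159 [ 0.67  0.52  1.89 -0.    0.73  0.6 ]
UB 0.07 250 [ 0.67  0.38  1.84 -0.    0.92  0.6 ]
UB 1.41 159 [ 0.67  0.52  1.89 -0.    0.73 -0.74]
UB 1.41 250 [ 0.67  0.38  1.84 -0.    0.92 -0.74]
UB 4.55 159 [ 0.67  0.52  1.89 -0.    0.73  2.4 ]
UB 4.55 250 [ 0.67  0.38  1.84 -0.    0.92  2.4 ]
```

```bash
python3 - <<'E'
from h import *
np.set_printoptions(precision=2,suppress=True)
o,d=ray("side",(333,186))
for x in (480,500,520,540): print(o+d*(x-o[0])/d[0])
q=quat(YAW+np.pi)
env.reach(np.r_[TAP[:2],260],q); set_gripper(40)
print(env.move_l(np.r_[TAP[:2],160],rate=120,f_stop=8))
s=env.read_state();print(s["tool_pos"],s["force"])
set_gripper(0); s=env.read_state();print(s["width"],s["grip_force"],s["force"])
print(env.move_l(np.r_[TAP[:2],240],rate=80))
s=env.read_state();print(s["tool_pos"],s["width"],s["force"],s["time_s"])
cv2.imwrite("pics/s1.png",viewer.camera("side")[100:330,150:400].repeat(2,0).repeat(2,1))
E
```

```text
[480.    44.86 241.41]
[500.    71.57 220.02]
[520.    98.28 198.62]
[540.   124.99 177.22]
False
[428.72  37.53 160.39] [ 0.63  0.25 -0.51]
19.663674116331403 30.000984370708466 [-0.31 -0.28  4.96]
False
[428.08  37.49 239.58] 19.79478899886522 [-1.21  0.   -1.27] 5.575
```

View pics/s1.png

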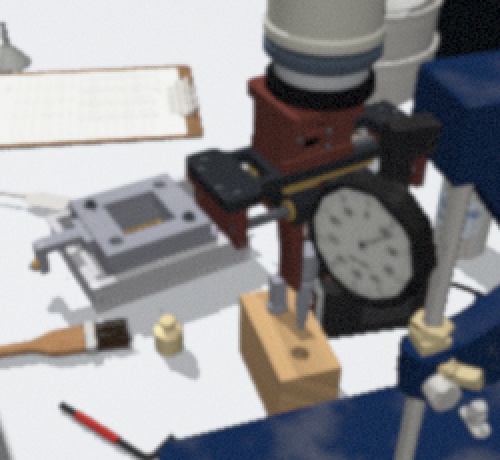

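s1 shows the pin in the gripper near (308,285) in the crop, and the stand hole at (300,352) empty. The dial device stands close by, so I'll check how tall it is.

```bash
python3 - <<'E'
from h import *
np.set_printoptions(precision=1,suppress=True)
def proj(n,P):
    p=viewer.camera_params(n);T=np.array(p["pose"]);c=T[:3,:3].T@(np.array(P)-T[:3,3])
    return np.array([p["cx"]+p["fx"]*c[0]/-c[2],p["cy"]-p["fy"]*c[1]/-c[2]])
f=lambda P:(proj("side",P)-[150,100])*2
for nm,P in {"pin tip":(428,37.5,105),"headtop":(428,37.5,191),"body+x":(517,37,250),"body-x":(339,37,250),"body+x -y":(517,0,240)}.items(): print(nm,f(P))
print("red",tri((324,205),(304.6,249)),"knob",tri((297,201),(296,234)))
for y in (60,80,100): 
    o,d=ray("side",(333,186)); print(o+d*(y-o[1])/d[1])
im=viewer.camera("top"); cv2.imwrite("pics/t1.png",cv2.resize(im[100:300,180:440],None,fx=3,fy=3))
E
```

```text
pin tip [301.4 326.6]
headtop [307.9 246.4]
body+x [413.1 156.8]
body-x [202.1 213.9]
body+x -y [440.2 192.2]
red (array([488.4, 121.5,  45.5]), np.float64(0.6663783405472802)) knob (array([497.6, 174.5,  40.3]), np.float64(1.0153095808785442))
[491.3  60.  229.3]
[506.3  80.  213.3]
[521.3 100.  197.2]
```

View pics/t1.png

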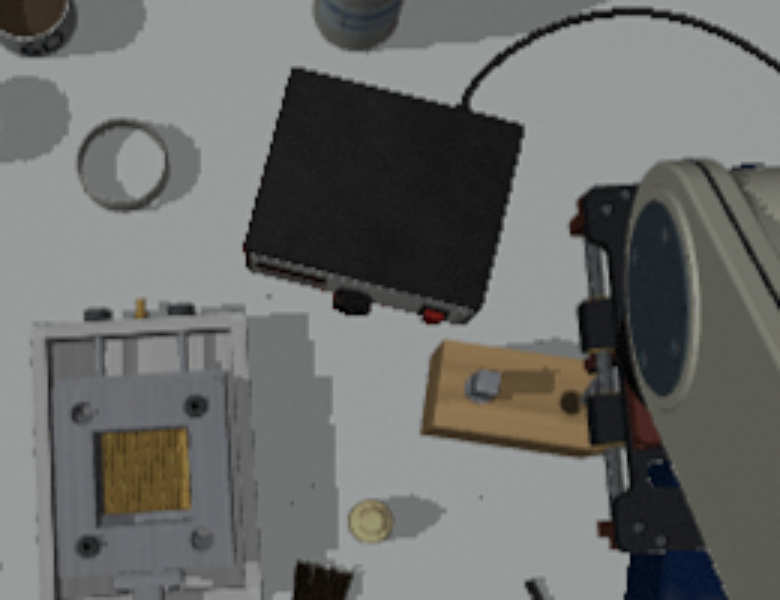

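t1 shows the black box is low, and the dial belongs to the navy machine well away from the work. The pin is held cleanly. Next I'll carry it to hole b and feel for the bore's walls.

```bash
cat >> h.py <<'E'
np.set_printoptions(precision=2,suppress=True)
def S(): s=env.read_state(); return s["tool_pos"],s["force"],s["time_s"]
def box(v): return np.array([v@ex,v@ey,v[2]])
def feel(c,z,dirs,dist=6,f=3.5):
    out=[]
    for d in dirs:
        env.move_l(np.r_[c[:2],z],rate=40); 
        hit=env.move_l(np.r_[c[:2],z]+dist*d,rate=8,f_stop=f); p,F,t=S(); out.append((p-np.r_[c[:2],0])@d); print(hit,out[-1],box(F))
    env.move_l(np.r_[c[:2],z],rate=40); return out
E
python3 - <<'E'
from h import *
q=quat(YAW+np.pi)
env.move_l(np.r_[TAP[:2]+[-20,100],250],q,rate=250)
env.move_l(np.r_[UB[:2],230],rate=250)
env.move_l(np.r_[UB[:2],204],rate=100); env.hold(.2); print(S())
print(env.move_l(np.r_[UB[:2],188.4],rate=30,f_stop=5)); print(S())
E
```

```text
(array([421.43, 348.37, 204.62]), array([ 0.2 ,  0.41, -0.2 ]), 7.8417)
False
(array([421.11, 348.3 , 188.26]), array([ 0.09,  0.01, -0.77]), 8.5083)
```

In the hole, 8 mm deep. Now I'll feel the walls.

```bash
python3 - <<'E'
from h import *
o=feel(UB,188.4,(ex,-ex,ey,-ey))
print("centre rel UB (box):",(o[0]-o[1])/2,(o[2]-o[3])/2,"halfspans",(o[0]+o[1])/2,(o[2]+o[3])/2,S()[2])
E
```

```text
True 4.259236897868797 [-1.97  0.38  1.46]
True 4.171577950308295 [ 0.18 -1.41 -0.7 ]
True 3.6673052162554556 [-0.29 -2.91  0.2 ]
False 5.747642002222521 [-1.25  2.55 -0.78]
centre rel UB (box): 0.043829473780250705 -1.0401683929835326 halfspans 4.215407424088546 4.707473609238988 12.5417
```

```bash
cat >> h.py <<'E'
U=UB+0.04*ex-0.9*ey
E
python3 - <<'E'
from h import *
env.move_l(np.r_[(U-3*ex)[:2],188.4],rate=30)
for k in range(12):
    dep=8+k; x=-3-3*k/11
    hit=env.move_l(np.r_[(U+x*ex)[:2],196.4-dep],rate=15,f_stop=10); p,F,t=S()
    print(dep,round(x,2),hit,box(p-U),box(F),round(t,2))
    if abs(F[2])>16 or np.hypot(*F[:2])>18: break
E
```

```text
8 -3.0 False [ -2.93  -0.03 188.36] [-0.84  0.17 -0.92] 13.04
9 -3.27 False [ -3.24   0.03 187.32] [-0.65  0.2   0.3 ] 13.29
10 -3.55 False [ -3.52   0.01 186.31] [ 0.48  1.36 -1.13] 13.54
11 -3.82 False [ -3.79   0.   185.33] [-0.48 -0.12 -0.73] 13.79
12 -4.09 False [ -3.94   0.04 184.31] [ 0.95  0.16 -1.13] 14.04
13 -4.36 False [ -4.     0.08 183.21] [ 2.42 -0.09 -1.46] 14.29
14 -4.64 False [ -4.15   0.12 182.18] [ 4.37 -0.6  -0.49] 14.54
15 -4.91 False [ -4.16   0.15 181.13] [ 5.2  -1.71  0.42] 14.79
16 -5.18 False [ -4.18   0.2  180.08] [ 6.61 -1.42  0.64] 15.04
17 -5.45 False [ -4.14   0.22 179.01] [ 7.51 -1.63  1.59] 15.29
18 -5.73 False [ -4.15   0.24 177.98] [ 8.32 -2.04  2.45] 15.54
19 -6.0 False [ -4.32   0.25 176.97] [ 9.33 -2.48  2.28] 15.79
```

```bash
python3 - <<'E'
from h import *
x,y=-6.,0.
for k in range(10):
    dep=19.5+k*.5; x=max(x-.2,-7); y+=.12*box(S()[1])[1]*.5
    hit=env.move_l(np.r_[(U+x*ex+y*ey)[:2],196.4-dep],rate=10,f_stop=8); p,F,t=S()
    print(dep,round(x,2),round(y,2),hit,box(p-U),box(F),round(t,2))
    if abs(F[2])>12 or np.hypot(*F[:2])>18: break
E
```

```text
19.5 -6.2 -0.15 False [ -4.48   0.15 176.55] [ 9.53 -1.41  3.61] 16.04
20.0 -6.4 -0.23 False [ -4.67   0.07 176.09] [ 9.28 -1.81  3.46] 16.29
20.5 -6.6 -0.34 False [ -4.86   0.01 175.59] [ 9.42 -1.18  3.99] 16.54
21.0 -6.8 -0.41 False [ -5.04  -0.03 175.07] [ 9.45 -0.73  3.65] 16.79
21.5 -7 -0.46 False [ -5.22  -0.09 174.56] [ 9.97 -0.38  4.4 ] 17.04
22.0 -7 -0.48 False [ -5.25  -0.08 174.08] [10.15 -0.97  4.57] 17.29
22.5 -7 -0.54 False [ -5.22  -0.15 173.57] [10.16 -1.6   3.93] 17.54
23.0 -7 -0.63 False [ -5.21  -0.2  173.07] [ 9.49 -0.79  3.91] 17.79
23.5 -7 -0.68 False [ -5.21  -0.21 172.56] [ 9.65 -1.79  5.05] 18.04
24.0 -7 -0.79 False [ -5.22  -0.31 172.06] [ 9.75 -0.56  4.1 ] 18.29
```

```bash
cat > press.py <<'E'
from h import *
import sys
x,y,d0,d1,ft=map(float,sys.argv[1:6]); dep=d0
while dep<d1:
    dep+=1; F=box(S()[1]); x+=np.clip((F[0]-ft)/5.6*.4,-.5,.5); y+=np.clip(F[1]/8*.5,-.4,.4)
    hit=env.move_l(np.r_[(U+x*ex+y*ey)[:2],196.4-dep],rate=12,f_stop=12); p,F,t=S(); b=box(p-U)
    print(dep,round(x,2),round(y,2),hit,b,box(F),round(t,2))
    if hit or F[2]>14 or np.hypot(*F[:2])>16: break
E
python3 press.py -7 -.8 24 36 5
```

```text
25.0 -6.66 -0.83 False [ -5.02  -0.34 171.04] [9.21 0.11 3.04] 18.54
26.0 -6.36 -0.83 False [ -4.93  -0.36 169.97] [ 8.37 -0.85  1.45] 18.79
27.0 -6.12 -0.88 False [ -4.93  -0.4  169.01] [ 7.   -0.67  0.94] 19.04
28.0 -5.98 -0.92 False [ -4.92  -0.45 168.09] [7.21 0.08 0.79] 19.29
29.0 -5.82 -0.92 False [ -4.99  -0.47 167.21] [7.19 1.16 1.87] 19.54
30.0 -5.66 -0.85 False [ -5.02  -0.46 166.3 ] [5.68 1.13 3.26] 19.79
31.0 -5.61 -0.77 False [ -5.08  -0.45 165.38] [5.14 0.25 4.08] 20.04
32.0 -5.6 -0.76 False [ -5.2   -0.48 164.49] [4.64 0.97 3.75] 20.29
33.0 -5.63 -0.7 False [ -5.3   -0.43 163.51] [4.46 0.42 3.27] 20.54
34.0 -5.67 -0.67 False [ -5.45  -0.46 162.55] [5.18 0.54 4.39] 20.79
35.0 -5.65 -0.64 False [ -5.58  -0.47 161.57] [4.41 1.67 4.28] 21.04
36.0 -5.7 -0.53 False [ -5.71  -0.45 160.53] [4.19 1.38 4.2 ] 21.29
```

```bash
python3 press.py -5.75 -.5 36 48 1.5
```

```text
37.0 -5.56 -0.41 False [ -5.77  -0.43 159.55] [3.24 0.66 4.89] 21.54
38.0 -5.43 -0.37 False [ -5.84  -0.46 158.62] [2.54 1.92 4.92] 21.79
39.0 -5.36 -0.25 False [ -5.93  -0.41 157.67] [2.55 1.79 5.67] 22.04
40.0 -5.28 -0.14 False [ -6.    -0.39 156.73] [1.79 2.   5.29] 22.29
41.0 -5.26 -0.02 False [ -6.13  -0.34 155.83] [2.79 1.44 4.8 ] 22.54
42.0 -5.17 0.08 False [ -6.22  -0.32 154.92] [1.27 1.69 5.47] 22.79
43.0 -5.19 0.18 False [ -6.36  -0.3  154.  ] [0.18 1.9  5.76] 23.04
44.0 -5.28 0.3 False [ -6.5   -0.24 153.02] [1.11 0.82 5.15] 23.29
45.0 -5.31 0.35 False [ -6.63  -0.24 152.1 ] [0.86 0.72 5.14] 23.54
46.0 -5.36 0.4 False [ -6.77  -0.21 151.1 ] [-0.94  0.27  6.13] 23.79
47.0 -5.53 0.41 False [ -6.93  -0.2  149.98] [-1.37  1.3   4.5 ] 24.04
48.0 -5.73 0.49 False [ -7.    -0.11 148.88] [-2.18  0.51  4.61] 24.29
```

```bash
sed -i 's/dep+=1;/dep+=.5;/; s/F\[2\]>14/F[2]>12/' press.py; python3 press.py -5.75 .5 48 53 0
```

```text
48.5 -5.91 0.53 False [ -7.1   -0.1  148.48] [-2.22  0.13  4.75] 24.54
49.0 -6.06 0.54 False [ -7.16  -0.1  148.01] [-1.99  0.26  5.72] 24.79
49.5 -6.21 0.56 False [ -7.2   -0.1  147.51] [-2.18 -0.55  6.27] 25.04
50.0 -6.36 0.52 False [ -7.29  -0.11 146.97] [-1.37  0.15  6.78] 25.29
50.5 -6.46 0.53 False [ -7.34  -0.09 146.47] [-1.63 -0.53  6.12] 25.54
51.0 -6.58 0.5 False [ -7.43  -0.1  146.4 ] [-0.85  1.07 11.4 ] 25.79
51.5 -6.64 0.57 False [ -7.48  -0.12 146.33] [ 0.84  1.43 15.67] 26.04
```

```bash
python3 - <<'E'
from h import *
p=S()[0]; set_gripper(34); print(S()[1:])
env.move_l(np.r_[p[:2],235],rate=150)
q=quat(np.arctan2(110.7,17.7)); env.reach(np.r_[PL[:2],235],q)
print(env.move_l(np.r_[PL[:2],162],rate=120,f_stop=8),S())
set_gripper(0); s=env.read_state(); print(s["width"],s["grip_force"])
env.move_l(np.r_[PL[:2],245],rate=100)
s=env.read_state(); print(s["width"],s["tool_pos"],s["time_s"])
im=viewer.camera("top")[190:340,180:400]; a=cv2.resize(im,None,fx=3.6,fy=3.6,interpolation=cv2.INTER_CUBIC); cv2.imwrite("pics/t2.png",a)
E
```

```text
(array([-0.61, -0.33, -0.23]), 26.5)
False (array([436.86,  96.38, 162.25]), array([0.12, 0.56, 0.53]), 29.6083)
13.734179405806616 30.00043898820877
14.286387144350169 [436.21  96.11 244.49] 31.0417
```

View pics/t2.png

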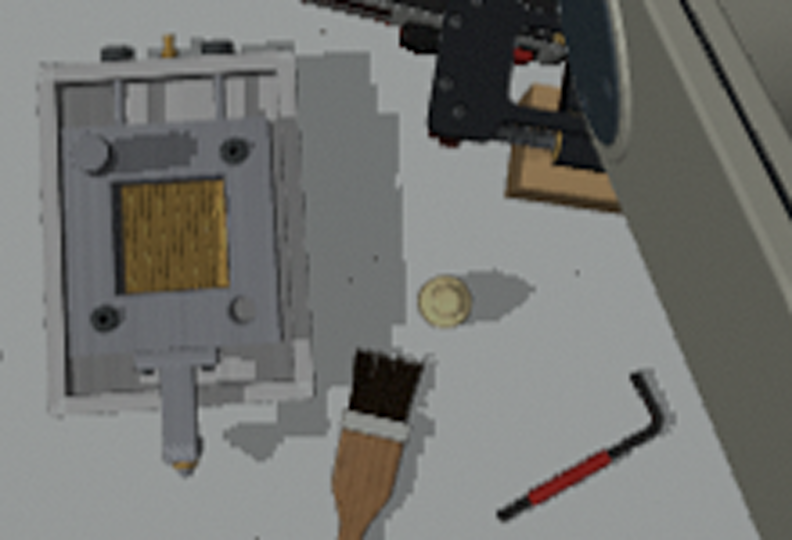

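t2 shows the taper pin's head seated at (95,153), with the screw heads shifted about 12 crop px (6–7 mm) and hole a now at (243,309). The plain pin is gripped at 14 mm. On to hole a.

```bash
cat >> h.py <<'E'
A=UA-6.9*ex-0.9*ey
E
python3 - <<'E'
from h import *
m=lambda a,b:plane("top",c1(*a),65)
print("shift",[box(plane("top",c1(*b),65)-plane("top",c1(*a),65))[:2] for a,b in (((104,330),(104,318)),((235,162),(234,151)))], "hole a",box(plane("top",c1(243,309),60)-A))
env.move_l(np.r_[PL[:2]+[-30,90],245],rate=250)
env.move_l(np.r_[A[:2],215],rate=200); env.move_l(np.r_[A[:2],202],rate=80); env.hold(.2); print(S())
for z in (198,195,192,189):
    h=env.move_l(np.r_[A[:2],z],rate=20,f_stop=5); p,F,t=S(); print(z,h,box(p-A),box(F),t)
    if h: break
E
```

```text
shift [array([-6.17,  0.21]), array([-5.89, -0.25])] hole a [-0.36  1.79 60.  ]
(array([349.23, 272.14, 202.36]), array([ 0.31,  0.64, -0.75]), 32.825)
198 False [  0.13   0.03 197.85] [ 0.76 -0.34 -1.48] 33.175
195 False [  0.06   0.02 194.85] [ 0.17  0.7  -0.99] 33.475
192 False [  0.02   0.02 191.86] [-0.53  0.77 -0.91] 33.775
189 False [ -0.01  -0.01 188.88] [-0.28  0.18 -1.11] 34.075
```

```bash
cat > press2.py <<'E'
from h import *
import sys
x,y,z,z1,dz,fz=map(float,sys.argv[1:7])
while z>z1:
    z-=dz; F=box(S()[1]); x+=np.clip(F[0]/5.6*.5,-.5,.5)*(abs(F[0])>.8); y+=np.clip(F[1]/8*.5,-.4,.4)*(abs(F[1])>.8)
    h=env.move_l(np.r_[(A+x*ex+y*ey)[:2],z],rate=20,f_stop=8); p,F,t=S(); print(z,round(x,2),round(y,2),h,box(p-A),box(F),round(t,2))
    if h or F[2]>fz: break
E
python3 press2.py 0 0 189 150 3 7
```

```text
186.0 0.0 0.0 False [  0.    -0.02 185.87] [-0.03  0.66 -0.88] 34.38
183.0 0.0 0.0 False [ -0.    -0.   182.88] [-0.3   1.06 -0.73] 34.67
180.0 0.0 0.07 False [  0.     0.06 179.87] [ 0.47 -0.28 -0.48] 34.98
177.0 0.0 0.07 False [ -0.03   0.07 176.89] [ 1.28  0.54 -0.57] 35.27
174.0 0.11 0.07 False [  0.05   0.02 173.91] [ 0.28  0.69 -0.7 ] 35.58
171.0 0.11 0.07 False [  0.09   0.06 170.89] [-0.62  0.81 -0.16] 35.88
168.0 0.11 0.12 False [  0.08   0.09 167.9 ] [-0.35 -0.36 -1.77] 36.17
165.0 0.11 0.12 False [  0.08   0.1  164.89] [ 0.03  0.56 -1.18] 36.48
162.0 0.11 0.12 False [  0.11   0.11 161.89] [ 0.5   0.12 -1.73] 36.77
159.0 0.11 0.12 False [  0.1   0.1 158.9] [-0.24  0.26 -0.73] 37.08
156.0 0.11 0.12 False [  0.1    0.1  155.89] [-0.03  0.16 -0.01] 37.38
153.0 0.11 0.12 False [  0.1    0.1  152.88] [-1.25  0.09 -1.  ] 37.67
150.0 0.0 0.12 False [ -0.02   0.12 149.88] [ 0.09 -0.11 -1.33] 37.98
```

```bash
python3 press2.py 0 .12 150 145 .5 8 && python3 - <<'E'
from h import *
p=S()[0]; set_gripper(26); print(S()[1:])
env.move_l(np.r_[p[:2],240],rate=120)
env.reach([300,120,300],quat(np.arctan2(110.7,17.7))); env.hold(.3)
for n,c,k in (("top",(190,340,180,400),3.6),("side",(175,315,155,345),4)):
    im=viewer.camera(n)[c[0]:c[1],c[2]:c[3]]; cv2.imwrite(f"pics/{n}9.png",cv2.resize(im,None,fx=k,fy=k,interpolation=cv2.INTER_CUBIC))
print(S())
E
```

```text
149.5 0.0 0.12 False [ -0.03   0.11 149.51] [ 0.56 -0.15 -1.23] 38.23
149.0 0.0 0.12 False [ -0.     0.11 149.  ] [-0.59  0.45 -0.74] 38.48
148.5 0.0 0.12 False [ -0.03   0.09 148.53] [ 0.45  0.51 -0.13] 38.73
148.0 0.0 0.12 False [ -0.05   0.12 148.48] [2.46 1.44 8.14] 38.98
(array([-0.4 ,  0.12, -0.02]), 39.4083)
(array([300.1 , 120.42, 299.71]), array([ 0.36, -0.54, -0.4 ]), 41.4417)
```

View pics/side9.png

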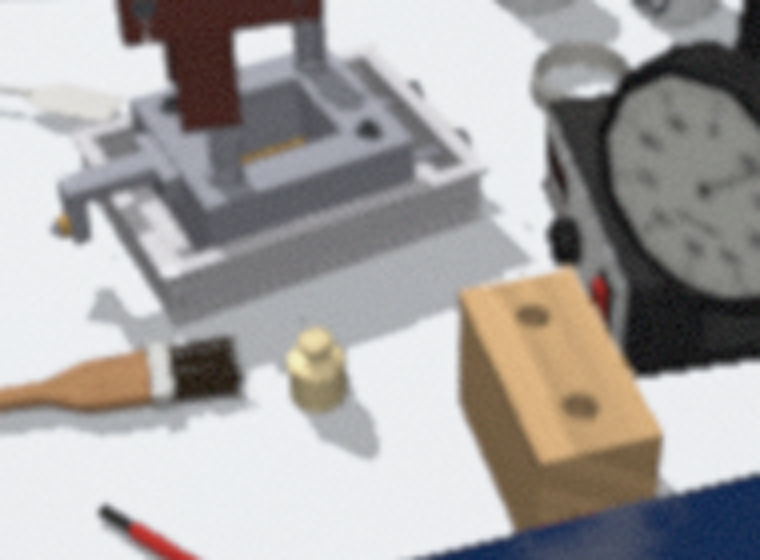

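View pics/top9.png

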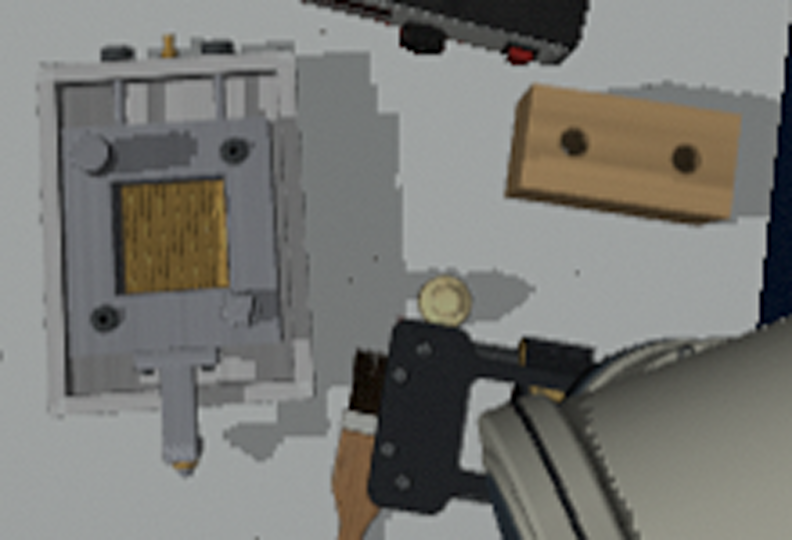

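Both pins are home: the stand holes are empty at (573,142) and (684,158), the taper head is at (95,153) and the plain grip at (240,308). The stop heights match the geometry, and the bystanders are where they were.

```bash
python3 -c "
from station import workorder
print(workorder.sign_off())"
```

```text
the job is handed in; nothing more can be done
None
```

I drove the taper pin home in hole b, which drew the halves into line, then put the plain pin fully home in hole a. Measured forces peaked at about 16 N, both pins are released, nothing else was moved, and the job was handed in at about 41 s; no verdict came back.

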